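# Tip the sorted stones into the round bowl

## Robot

A 6-joint arm with a two-finger parallel gripper is mounted at the origin on the work surface. World frame = base frame: x ahead of the robot, y to its left, z up, the work surface at z = 0. Lengths are in m, angles in rad, forces in N, time in s.
With the tool pointing down it reaches from about 0.375 to 0.9 m from the base axis. Payload 3.1 kg.
Tool frame: the origin (TCP) lies midway between the tips of the shut fingers; the grasp point (between the pads) lies 19 mm behind it (manip.pinch_z is the distance from the TCP to the grasp point, in m); z points along the fingers, y is the line along which they close (so a half turn about z gives the same grasp; the last joint's range is limited). The gripper opens to 85 mm and grips with 20 to 120 N. Pads are 22 mm wide; open, the fingers measure 114 mm over their backs; the gripper's body (76 mm by 85 mm) begins 54 mm behind the grasp point. The pads swing forward as they close: fully open they stand 13 mm farther back than shut.
Start: joints at [-1.476, 0.527, 1.433, -0, 1.181, -0.178], TCP at [0.169, -0.602, 0.231] pointing down, gripper open.
Joint ranges: [-3.08, 3.08], [-0.75, 2.2], [0.22, 2.44], [-1.43, 4.57], [0, 2.65], [-2.85, 2.85]. Speed limits (rad/s): [2.79, 2.79, 3.14, 3.14, 3.14, 3.14].

## Interface

Orientations are given as a unit quaternion [x, y, z, w].
In Python, from station import manip, viewer, ticket gives the robot as it stands.
- The arm moves only by the shell command python3 -m creep 'ROWS' [FORCE]. ROWS is JSON, a list of rows, each an object with "slide": the shift along the tool's x, y, z in cm, a list of three; "angular": the turn, a rotation vector about the tool's x, y, z in rad, a list of three; "claw": the opening, from -1 (shut) to 1 (fully open). A call has 1 to 10 rows; each row shifts and turns the commanded pose from where the row before left it, along the tool's axes as they then stand; what a row does not reach is not made up. A row lasts 1/12 s, in which the tool goes at most 41.7 mm and 7.16 degrees, less where a joint would pass 70% of its speed; a pose out of reach is approached as far as the arm can. A call with a gripper value outside its range is refused whole. The fingers move at their own pace and stop on an object; FORCE is the grip in N (left out, the last holds). Time passes only in rows, so rows that do not move let the fingers close. It gives the time, the measured TCP pose, the force, the opening and the grip force at its end, in the units of the state.
- manip.sense(): the state, without advancing time (a new reading comes with each control period).
- viewer.snapshot(name): name is "side" or "top"; returns the picture (480x640x3 uint8, blue, green, red); there is no depth.
- viewer.calibration(name): a dict with "fov_y" (degrees; the focal length in pixels is half the picture's height over the tangent of half this angle, whatever the lens; pixels are square), "cx", "cy" (the principal point, pixels), "T" (4x4, takes a point from camera to world coordinates). Camera axes: x right, y up, looking along -z (the intrinsics and any distortion apply to the point x, -y, -z); pixel columns grow to the right and rows downward; lengths in m; the calibration is good to about 2 mm. A picture is of the moment at which its call begins. calibration takes no time and is no camera call.
- ticket.sign_off(): hands the job in; it is judged then, once.
The state is a dict: "t": time; "q": joint angles; "qd": joint speeds; "tau": joint torques, N m; "tcp_pos": TCP position; "tool_rot": TCP orientation; "force": force on the tool from outside, world axes, zero at the start; "ft_torque": the same for the moment, N m; "finger_gap": opening from 0.0 (shut) to 1.0 (fully open); "gripper_force": force on a finger pad.
Only numpy, scipy, OpenCV 4.12 (cv2) and the standard library are available. Lean on these libraries where they do the work, as an engineer would, in place of code of your own. Each camera call takes 0.05 s, during which the arm holds its last target. There are 200 camera calls.

## Task

Turn the swivelling sorting tray until its spout faces the round wooden bowl, without spilling the stones, then tip the tray up so that all four stones slide off into that bowl. Then lower the tray gently back to level (do not let it drop), leaving it turned towards the bowl. Leave the bowl, the square wooden box and the other bench things where they stand.

Things in the scene. Friction and masses are not known exactly. Their poses are not given: they have to be found in the camera images.
- stand: Fixed dark steel foot disc of the tip tray, 124 mm across, 10 mm thick, with a short column (34 to 40 mm thick) that carries the tray. Origin: centre of its underside, on the vertical swivel axis. x axis: the spout's direction when the swivel reads 0; z up.
- swivel (a joint): Turn of the tray about the stand's vertical axis (rad): 0 = spout along the stand's x axis, positive counter-clockwise from above, stops at +-1.2. Friction 0.15 N m: it stays where it is left. Can be turned by pushing sideways on the tray's side wall near its rear.
- tray (a joint): Tip of the tray (rad): 0 = level on its stop; positive raises the rear, lowers the spout; stop at 1.05. Hinge axis: level, square to the spout, 70 mm before the swivel axis, 110 mm above the bench. The 0.4 kg tray falls back when let go; about 3 N at the lip lifts it. The tip at which stones slide off varies with hidden friction (about 0.45 to 0.75 rad); stones may catch.
- tray_lip (a point): Middle of the round bead (radius 4.5 mm, 100 mm long, level) edging the lip at the tray's rear; level, it is 102 mm behind the swivel axis, 134.5 mm above the bench. The lip, a 3 mm plate, sticks out 27 mm from the top of the rear wall with free space beneath: fingertips tilted about 45 degrees fit under it to lift. x: along the floor to the spout; y: along the bead.
- tray_spout (a point): Middle of the open front edge of the aluminium tray's floor (spout, 68 mm wide), 110 mm before the swivel axis, 114 mm above the bench when level; axes as tray_lip (x points out of the spout). Floor 4 mm thick; walls reach 136 mm above the bench. Tray 116 mm wide outside from 76 mm behind the swivel axis to 40 mm before it, then narrowing.
- bowl: Round wooden bowl, the target: 120 mm outer diameter, 50 mm tall, wall 4 mm, inner floor 6 mm up, 0.35 kg, loose on the bench. Its centre is about 150 mm from the swivel axis, left or right of the spout's starting direction, so that the spout tips down over its near rim. Origin: centre of its underside.
- square_box: Square open wooden box, not the target: 112 x 112 x 50 mm, loose on the bench on the other side. Origin: centre of its underside. Leave it alone.
- stone1: polished green stone with a flat underside and domed top, 28 mm across, 13 mm tall, 16 to 32 g; origin: centre of its underside. One of the four loose stones in the tray.
- stone2: pale green stone block with rounded edges, 26 x 20 x 14 mm, 16 to 32 g; origin: centre of its underside. One of the four loose stones in the tray.
- stone3: pale green stone block with rounded edges, 26 x 20 x 14 mm, 16 to 32 g; origin: centre of its underside. One of the four loose stones in the tray.
- stone4: polished green stone with a flat underside and domed top, 28 mm across, 13 mm tall, 16 to 32 g; origin: centre of its underside. One of the four loose stones in the tray.
- jar: Amber glass jar with a steel cap, 56 mm across, 75 mm tall; bystander. Origin: centre of its underside.
- loupe: Black eye loupe, 42 mm across, 36 mm tall; bystander. Origin: centre of its underside.
- weight: Brass cylinder weight, 36 mm across, 45 mm tall; bystander. Origin: centre of its underside.
Not all that is in view belongs to the job. What is shaped like the bowl but blue, green or orange is not meant.

How it is judged:
On the way, in this order (a step that is already met when the one before it is completed fails the run):
1. the spout faces the round bowl, with the tray level and all four stones still in it (y of bowl in the frame of tray_spout between -0.027 and 0.027 m and x of bowl in the frame of tray_spout above 0 m and value of joint tray below 0.06 rad and height (world z) of each of stone1, stone2, stone3, stone4 above 0.1 m), for 0.2 s.
2. the tray is tipped by at least 0.35 rad towards the bowl (y of bowl in the frame of tray_spout between -0.027 and 0.027 m and value of joint tray above 0.35 rad), for 0.1 s.
At the end, for the whole second after the job is handed in: All four stones lie at rest in the round bowl (each within 56 mm of its axis and below 45 mm), the bowl stands upright within 30 mm of where it was, the tray is back level (under 0.05 rad) and its spout still points at the bowl (the bowl's centre within 27 mm of the spout's line) (horizontal distance between each of stone1, stone2, stone3, stone4 and bowl below 0.056 m and height (world z) of each of stone1, stone2, stone3, stone4 below 0.045 m and linear speed of each of stone1, stone2, stone3, stone4 below 0.03 m/s and value of joint tray below 0.05 rad and y of bowl in the frame of tray_spout between -0.027 and 0.027 m and angle between bowl's own z axis and vertical below 0.1 rad); the robot touches nothing.
It fails at once if the tray is let drop or slammed back (faster than 4 rad/s in the last 0.3 rad) (value of joint tray below 0.3 rad and velocity of joint tray below -4 rad/s).
It fails at once if the bowl is pushed more than 30 mm (distance of bowl from where it was at the start of the episode above 0.03 m).
It fails at once if the square box, jar, loupe or weight is moved more than 20 mm (distance of any of square_box, jar, loupe, weight from where it was at the start of the episode above 0.02 m).
It also fails if it takes over 64 s, if anything falls off the work surface, if the arm or the gripper's body presses on something with over 40 N, if the wrist force passes 120 N, or if a joint passes its speed limit or range.

## Working session

There is one attempt and no reset: what is moved stays moved. The work goes in short steps, Python scripts to look and compute and a shell command to move; the robot and the scene stay as the last step left them, time stands still between calls to the robot, and variables do not carry over. Pictures are saved under pics/ and viewed, at most 10 in all, crops included, and the job is handed in when it is done.

```bash
ls; mkdir -p pics; python3 - <<'E'
from station import manip, viewer
import cv2
for n in("top","side"):
    cv2.imwrite(f"pics/{n}0.png",viewer.snapshot(n)); c=viewer.calibration(n); print(n,c)
print(manip.sense())
E
```

```text
pics
top {'fov_y': 44.87271671592187, 'cx': 316.20039839163474, 'cy': 244.32201467711923, 'T': array([[-0.01809845,  0.9928036 , -0.11837849,  0.39181779],
       [-0.9998247 , -0.018539  , -0.00262134,  0.08845097],
       [-0.00479709,  0.11831029,  0.99296509,  1.17397416],
       [ 0.        ,  0.        ,  0.        ,  1.        ]])}
side {'fov_y': 50.78795508668679, 'cx': 322.25095031940566, 'cy': 246.36951014743642, 'T': array([[ 0.99377837,  0.08945338, -0.06635236,  0.48225376],
       [-0.11028808,  0.7073229 , -0.69823409, -0.43080887],
       [-0.01552686,  0.70120782,  0.71278785,  0.66802193],
       [ 0.        ,  0.        ,  0.        ,  1.        ]])}
{'t': 0.1, 'q': array([-1.47554252e+00,  5.28380587e-01,  1.43373399e+00,  3.26082022e-05,
        1.18141658e+00, -1.78493301e-01]), 'qd': array([ 0.00013269, -0.0022834 , -0.00286041,  0.00224955, -0.00350937,
        0.00069825]), 'tau': array([-2.38980147e-04, -4.43305635e+01, -1.78585768e+01, -2.46618702e-04,
        3.88332177e-03, -1.44287287e-05]), 'tcp_pos': array([ 0.16894388, -0.60108478,  0.23043972]), 'tool_rot': array([ 9.90647811e-01,  1.36440372e-01,  5.53929526e-05, -9.67784982e-04]), 'force': array([-0.60213932, -0.2183688 ,  0.30973861]), 'ft_torque': array([-0.03136627, -0.00772485, -0.00268315]), 'gripper_force': 0.0, 'finger_gap': 0.9991263669699352}
```

View pics/top0.png

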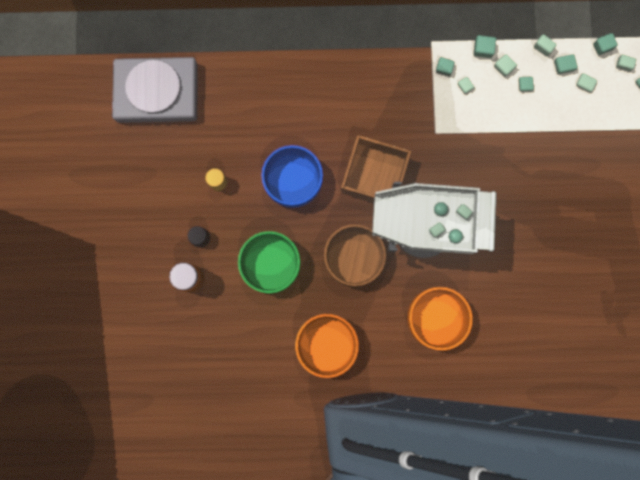

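View pics/side0.png

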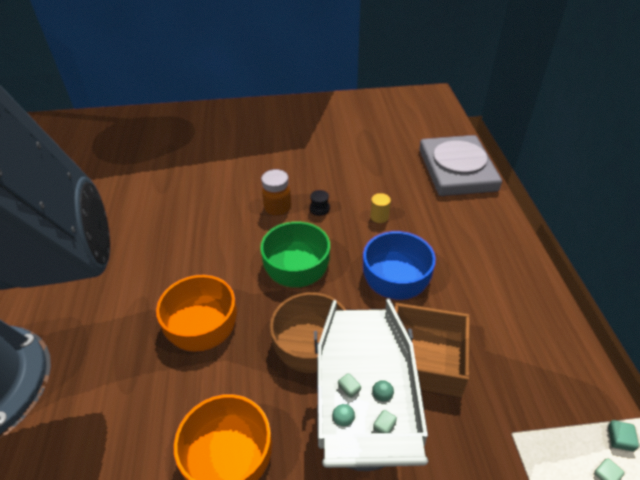

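The top view has the tray at (375–495, 185–252) with its spout pointing left (+y) and its lip on the right. The round bowl is at (356,256), the square box at (376,167). The side view has the lip bead from about (327,462) to (424,459). Next I'll measure them.

```bash
cat > h.py <<'E'
import numpy as np, cv2
from station import viewer, manip
C={n:viewer.calibration(n) for n in("top","side")}
def ray(n,p):
    c=C[n]; f=240/np.tan(np.radians(c["fov_y"])/2)
    d=np.array([(p[0]-c["cx"])/f,-(p[1]-c["cy"])/f,-1.]); return c["T"][:3,3],c["T"][:3,:3]@d
def plane(n,p,z):
    o,d=ray(n,p); return o+d*(z-o[2])/d[2]
def tri(pt,ps):
    A=[];b=[]
    for n,p in(("top",pt),("side",ps)):
        o,d=ray(n,p); d=d/np.linalg.norm(d); M=np.eye(3)-np.outer(d,d); A.append(M); b.append(M@o)
    return np.linalg.lstsq(np.vstack(A),np.hstack(b),rcond=None)[0]
def proj(n,X):
    c=C[n]; f=240/np.tan(np.radians(c["fov_y"])/2); v=c["T"][:3,:3].T@(np.array(X)-c["T"][:3,3])
    return np.array([c["cx"]+f*v[0]/-v[2],c["cy"]-f*v[1]/-v[2]])
E
python3 - <<'E'
from h import *
t=cv2.imread("pics/top0.png"); s=cv2.imread("pics/side0.png")
a=cv2.resize(t[125:295,315:505],None,fx=3,fy=3,interpolation=3)
cv2.imwrite("pics/ctop.png",a)
b=cv2.resize(s[290:470,260:480],None,fx=3,fy=3,interpolation=3); cv2.imwrite("pics/cside.png",b)
for n,im in(("top",t),("side",s)):
    h=cv2.cvtColor(im,cv2.COLOR_BGR2HSV); m=((h[...,1]<45)&(h[...,2]>130)).astype(np.uint8)
    cs=[c for c in cv2.findContours(m,0,2)[0] if cv2.contourArea(c)>1500]
    for c in cs: print(n,cv2.contourArea(c),cv2.approxPolyDP(c,3,True)[:,0].tolist())
E
```

```text
top 6666.5 [[376, 193], [414, 185], [475, 189], [475, 194], [416, 190], [389, 197], [375, 196], [373, 232], [411, 247], [471, 252], [493, 249], [494, 191], [414, 183]]
top 4468.0 [[192, 59], [114, 60], [113, 116], [191, 115]]
top 18163.5 [[639, 36], [614, 37], [615, 49], [603, 56], [593, 46], [597, 38], [551, 39], [541, 35], [538, 39], [495, 40], [491, 59], [473, 54], [473, 40], [431, 41], [435, 131], [637, 129], [639, 88], [635, 82], [639, 78]]
side 5385.0 [[639, 479], [639, 419], [619, 421], [635, 427], [639, 445], [633, 452], [609, 448], [608, 422], [513, 433], [529, 479], [597, 479], [594, 472], [598, 469], [608, 479], [614, 479], [620, 470], [623, 473], [619, 479]]
side 14054.0 [[389, 299], [387, 302], [409, 345], [422, 431], [416, 428], [407, 362], [386, 321], [386, 311], [334, 312], [333, 301], [318, 343], [317, 358], [318, 437], [324, 440], [325, 465], [427, 461], [422, 439], [427, 432], [412, 345]]
side 2617.0 [[422, 140], [442, 184], [500, 179], [475, 136]]
```

View pics/ctop.png

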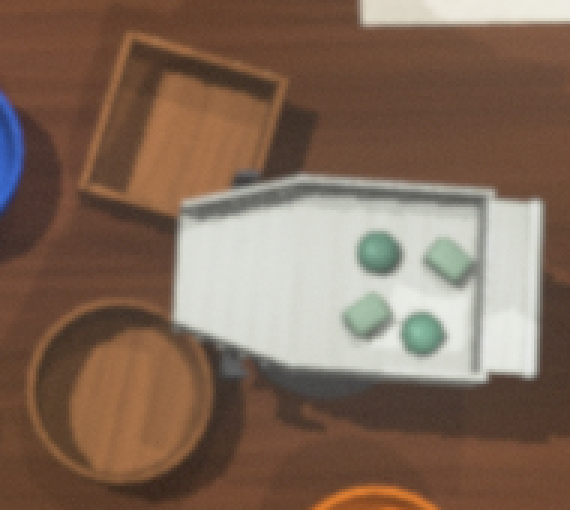

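View pics/cside.png

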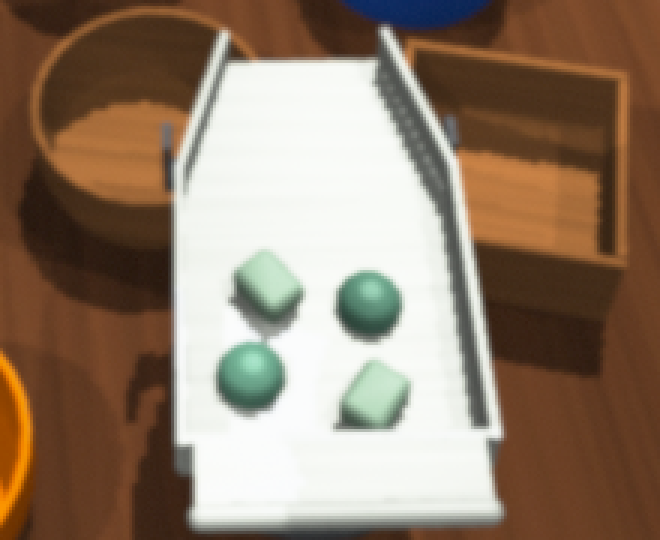

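The crops show the bead running (495,192)–(494,251) in top and (323,463)–(427,461) in side. The bowl rim is centred at about (355,255) in top. The stones sit in the rear half of the tray.

```bash
python3 - <<'E'
from h import *
np.set_printoptions(precision=4,suppress=True)
A=tri((494.8,191.7),(427.3,461.3)); B=tri((493.2,250.7),(323.5,463.5)); print("bead tri",A,B,np.linalg.norm(A-B))
# rear wall corners (top of wall) and bowl
print("bead plane",plane("top",(494.8,191.7),.1345),plane("top",(493.2,250.7),.1345),plane("side",(427.3,461.3),.1345),plane("side",(323.5,463.5),.1345))
print("bowl tri rim L/R pts top ctr", plane("top",(355,255),.05))
# bowl side rim: ellipse left at crop(32,95), top (145,8)
print("rim left side(world -x) side view", plane("side",(260+32/3,290+95/3),.05), plane("side",(260+145/3,290+8/3),.05))
print("box rim",[plane("top",(315+u/3,125+v/3),.05)[:2] for u,v in((130,33),(288,78),(80,188))])
print("spout",[plane("top",(315+u/3,125+v/3),z)[:2] for u,v,z in((181,203,.136),(174,325,.136))])
for nm,u,v in(("orange1",441,318),("orange2",327,346),("green",269,262)): print(nm,plane("top",(u,v),.05))
lip=(A+B)/2; d=A-B; d[2]=0; d/=np.linalg.norm(d); x=np.array([-d[1],d[0],0]); print("lip",lip,"y",d,"x",x, "yaw",np.arctan2(x[1],x[0]))
axis=lip+.102*x; bw=plane("top",(355,255),.05); v=bw-axis; print("axis",axis,"bowl vec",v,np.hypot(*v[:2]),"ang",np.arctan2(v[1],v[0]))
E
```

```text
bead tri [ 0.6054 -0.2345  0.1366] [ 0.498  -0.2251  0.1389] 0.10789244738820743
bead plane [ 0.606  -0.2352  0.1345] [ 0.4983 -0.2264  0.1345] [ 0.6058 -0.2337  0.1345] [ 0.4982 -0.2234  0.1345]
bowl tri rim L/R pts top ctr [0.5035 0.0164 0.05  ]
rim left side(world -x) side view [0.4456 0.027  0.05  ] [0.5068 0.0757 0.05  ]
box rim [array([0.7414, 0.0036]), array([ 0.7087, -0.1   ]), array([0.6373, 0.0392])]
spout [array([ 0.6081, -0.0179]), array([ 0.5336, -0.0115])]
orange1 [ 0.3792 -0.1452  0.05  ]
orange2 [0.3301 0.0744 0.05  ]
green [0.493  0.1837 0.05  ]
lip [ 0.5517 -0.2298  0.1377] y [ 0.9962 -0.0871  0.    ] x [0.0871 0.9962 0.    ] yaw 1.4836284952587542
axis [ 0.5606 -0.1282  0.1377] bowl vec [-0.0571  0.1446 -0.0877] 0.15548164622003505 ang 1.9465508306210852
```

```bash
python3 -m creep '[{"slide":[2.5,-2.15,0],"angular":[0,0,0],"claw":-1},{"slide":[2.5,-2.15,0],"angular":[0,0,0],"claw":-1},{"slide":[2.5,-2.15,0],"angular":[0,0,0],"claw":-1},{"slide":[2.5,-2.15,0],"angular":[0,0,0],"claw":-1},{"slide":[2.5,-2.15,0],"angular":[0,0,0],"claw":-1},{"slide":[2.5,-2.15,0],"angular":[0,0,0],"claw":-1},{"slide":[2.5,-2.15,0],"angular":[0,0,0],"claw":-1},{"slide":[2.5,-2.15,0],"angular":[0,0,0],"claw":-1},{"slide":[2.5,-2.15,0],"angular":[0,0,0],"claw":-1},{"slide":[2.5,-2.15,0],"angular":[0,0,0],"claw":-1}]' 30
python3 -m creep '[{"slide":[2.4,-2.15,0],"angular":[0,0,0],"claw":-1},{"slide":[2.4,-2.15,0],"angular":[0,0,0],"claw":-1},{"slide":[2.4,-2.15,0],"angular":[0,0,0],"claw":-1},{"slide":[2.4,-2.15,0],"angular":[0,0,0],"claw":-1},{"slide":[2.4,-2.15,0],"angular":[0,0,0],"claw":-1}]'
python3 -m creep '[{"slide":[0,0,0],"angular":[0,0,-0.12],"claw":-1},{"slide":[0,0,0],"angular":[0,0,-0.12],"claw":-1},{"slide":[0,0,0],"angular":[0,0,-0.12],"claw":-1},{"slide":[0,0,0],"angular":[0,0,-0.12],"claw":-1},{"slide":[0,0,0],"angular":[0,0,-0.12],"claw":-1},{"slide":[0,0,0],"angular":[0,0,-0.12],"claw":-1},{"slide":[0,0,0],"angular":[0,0,-0.12],"claw":-1},{"slide":[0,0,0],"angular":[0,0,-0.12],"claw":-1},{"slide":[0,0,0],"angular":[0,0,-0.12],"claw":-1},{"slide":[0,0,0],"angular":[0,0,-0.12],"claw":-1}]'
python3 -m creep '[{"slide":[0,0,0],"angular":[0,0,-0.12],"claw":-1},{"slide":[0,0,0],"angular":[0,0,-0.12],"claw":-1},{"slide":[0,0,0],"angular":[0,0,-0.12],"claw":-1},{"slide":[0,0,0],"angular":[0,0,-0.12],"claw":-1},{"slide":[0,0,0],"angular":[0,0,0],"claw":-1}]'
python3 - <<'E'
from station import manip
from scipy.spatial.transform import Rotation as R
s=manip.sense(); print(s["q"],R.from_quat(s["tool_rot"]).as_matrix())
E
```

```text
t: 0.93
tcp_pos: [0.352, -0.3254, 0.2311]
tool_rot: [0.991, 0.136, -0.0, -0.0]
force: [1.3, -0.2, -0.7]
finger_gap: -0.004
gripper_force: 0.0
t: 1.35
tcp_pos: [0.4384, -0.1895, 0.2311]
tool_rot: [0.991, 0.136, -0.0, -0.0]
force: [0.8, -0.9, 1.0]
finger_gap: 0.001
gripper_force: 0.0
t: 2.18
tcp_pos: [0.4378, -0.1909, 0.231]
tool_rot: [0.739, 0.674, -0.0, -0.0]
force: [-0.7, -0.7, -0.5]
finger_gap: -0.0
gripper_force: 0.0
t: 2.6
tcp_pos: [0.4378, -0.1909, 0.231]
tool_rot: [0.559, 0.829, 0.0, -0.0]
force: [0.6, -0.0, 0.5]
finger_gap: -0.001
gripper_force: 0.0
[-6.45853962e-01  3.30978177e-01  1.79179590e+00  3.41646727e-05
  1.01962071e+00 -1.03084061e+00] [[-3.75529952e-01  9.26810049e-01 -6.23052542e-04]
 [ 9.26809992e-01  3.75530269e-01  5.06029933e-04]
 [ 7.02968716e-04 -3.87421925e-04 -9.99999678e-01]]
```

```bash
python3 -m creep '[{"slide":[-0.3,0,2.8],"angular":[0,0,0],"claw":-1},{"slide":[-0.3,0,2.8],"angular":[0,0,0],"claw":-1},{"slide":[-0.3,0,2.8],"angular":[0,0,0],"claw":-1},{"slide":[-0.3,0,2.8],"angular":[0,0,0],"claw":-1},{"slide":[0,0,0],"angular":[0,0,0],"claw":-1}]'
python3 -m creep '[{"slide":[-0.4,0.6,0],"angular":[0,0,0],"claw":-1},{"slide":[-0.4,0.6,0],"angular":[0,0,0],"claw":-1},{"slide":[-0.4,0.6,0],"angular":[0,0,0],"claw":-1},{"slide":[-0.4,0.6,0],"angular":[0,0,0],"claw":-1},{"slide":[-0.4,0.6,0],"angular":[0,0,0],"claw":-1},{"slide":[-0.4,0.6,0],"angular":[0,0,0],"claw":-1},{"slide":[-0.4,0.6,0],"angular":[0,0,0],"claw":-1},{"slide":[-0.4,0.6,0],"angular":[0,0,0],"claw":-1},{"slide":[-0.4,0.6,0],"angular":[0,0,0],"claw":-1},{"slide":[0,0,0],"angular":[0,0,0],"claw":-1}]'
python3 - <<'E'
from h import *
for n in("top","side"): cv2.imwrite(f"pics/{n}1.png",viewer.snapshot(n))
t=cv2.imread("pics/top1.png");s=cv2.imread("pics/side1.png")
cv2.imwrite("pics/c1.png",np.hstack([cv2.resize(t[130:330,310:530],None,fx=1.8,fy=1.8),cv2.resize(s[280:480,250:470],None,fx=1.8,fy=1.8)]))
E
```

```text
t: 3.02
tcp_pos: [0.44, -0.2008, 0.1151]
tool_rot: [0.561, 0.828, 0.0, -0.005]
force: [0.6, 0.7, -0.3]
finger_gap: 0.002
gripper_force: 0.0
t: 3.85
tcp_pos: [0.5072, -0.2189, 0.1196]
tool_rot: [0.559, 0.829, -0.002, 0.002]
force: [-3.1, -9.0, -0.0]
finger_gap: -0.002
gripper_force: 5.5
```

View pics/c1.png

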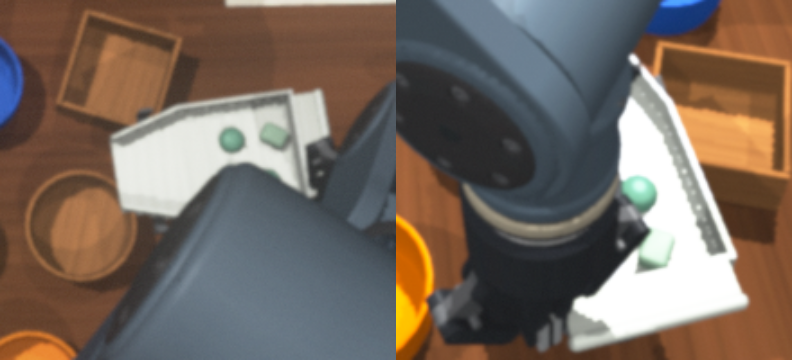

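The top crop shows the tray turned only about 0.2 rad: its far wall runs (178,105)–(291,92) in the crop. All the stones I can see are still in. The finger has slid back to the rear corner of the wall, so I'll back off, move forward and push again.

```bash
python3 -m creep '[{"slide":[0,-0.6,0],"angular":[0,0,0],"claw":-1},{"slide":[0,-0.6,0],"angular":[0,0,0],"claw":-1},{"slide":[1.2,0,0],"angular":[0,0,0],"claw":-1},{"slide":[1.2,0,0],"angular":[0,0,0],"claw":-1},{"slide":[0,0.4,0],"angular":[0,0,0],"claw":-1},{"slide":[-0.2,0.4,0],"angular":[0,0,0],"claw":-1},{"slide":[-0.2,0.4,0],"angular":[0,0,0],"claw":-1},{"slide":[-0.2,0.4,0],"angular":[0,0,0],"claw":-1}]'
python3 -m creep '[{"slide":[-0.2,0.3,0],"angular":[0,0,0],"claw":-1},{"slide":[-0.2,0.3,0],"angular":[0,0,0],"claw":-1},{"slide":[-0.2,0.3,0],"angular":[0,0,0],"claw":-1},{"slide":[0,0,0],"angular":[0,0,0],"claw":-1}]'
python3 - <<'E'
from h import *
for n in("top","side"): cv2.imwrite(f"pics/{n}2.png",viewer.snapshot(n))
t=cv2.imread("pics/top2.png")
h=cv2.cvtColor(t,cv2.COLOR_BGR2HSV); m=((h[...,1]<45)&(h[...,2]>130)).astype(np.uint8)
for c in cv2.findContours(m,0,2)[0]:
    if cv2.contourArea(c)>800 and c[:,0,1].min()>140: print(cv2.approxPolyDP(c,2.5,True)[:,0].tolist())
E
```

```text
t: 4.62
tcp_pos: [0.5027, -0.1981, 0.1194]
tool_rot: [0.559, 0.829, -0.002, -0.0]
force: [-7.1, -7.1, 2.1]
finger_gap: -0.002
gripper_force: 4.0
t: 4.95
tcp_pos: [0.5142, -0.2022, 0.1193]
tool_rot: [0.559, 0.829, -0.002, 0.001]
force: [-4.2, -5.2, -0.3]
finger_gap: -0.0
gripper_force: 2.7
[[479, 170], [465, 175], [459, 173], [403, 194], [373, 217], [371, 224], [383, 254], [387, 254], [413, 223], [429, 220], [464, 240], [472, 237], [475, 232], [470, 226], [469, 206], [481, 201], [487, 206], [490, 200]]
```

```bash
python3 - <<'E'
from h import *
def yaw(a,b):
    d=plane("top",a,.136)-plane("top",b,.136); return np.arctan2(d[1],d[0])
print("before",yaw((414,183),(476,188)),"now",yaw((403,194),(459,173)))
sp=(plane("top",(371,221),.136)+plane("top",(384.5,255),.136))/2; print("spout",sp)
v=sp[:2]-[.5606,-.1282]; print(np.arctan2(v[1],v[0]),np.hypot(*v))
a,b=plane("top",(479,170),.1345),plane("top",(465,175),.1345);print(a,b)
t=cv2.imread("pics/top2.png");cv2.imwrite("pics/c2.png",cv2.resize(t[140:310,310:520],None,fx=2.6,fy=2.6))
E
```

```text
before 1.4693475771899784 now 1.9143644243032854
spout [ 0.52506131 -0.01973969  0.136     ]
1.8874370779942913 0.11413429100864246
[ 0.64686969 -0.20856937  0.1345    ] [ 0.63803927 -0.1825851   0.1345    ]
```

View pics/c2.png

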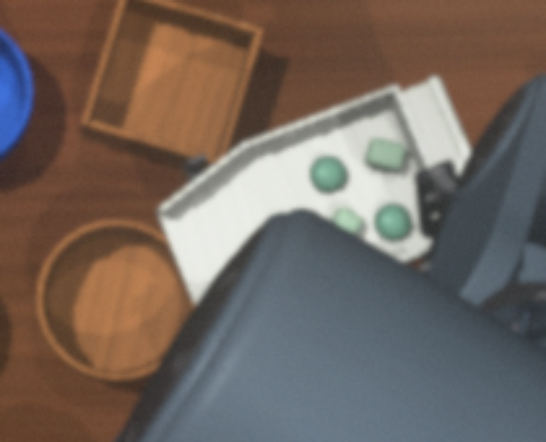

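The tray is at yaw of about 1.92, the bowl's bearing is 1.947, and the bowl hasn't moved. Three stones are fully visible in the tray and one partly, at crop (345,220). Now I'll retract and go round to behind the lip, tilted.

```bash
python3 -m creep '[{"slide":[0,-1,0],"angular":[0,0,0],"claw":-1},{"slide":[0,-1,0],"angular":[0,0,0],"claw":-1},{"slide":[0,-1,0],"angular":[0,0,0],"claw":-1},{"slide":[0,0,-3.5],"angular":[0,0,0],"claw":-1},{"slide":[0,0,-3.5],"angular":[0,0,0],"claw":-1},{"slide":[0,0,-3.5],"angular":[0,0,0],"claw":-1},{"slide":[0,0,-3.5],"angular":[0,0,0],"claw":-1},{"slide":[-2.2,1.9,0],"angular":[0,0,0],"claw":-1},{"slide":[-2.2,1.9,0],"angular":[0,0,0],"claw":-1},{"slide":[-2.2,1.9,0],"angular":[0,0,0],"claw":-1}]'
python3 -m creep '[{"slide":[-2.2,1.9,0],"angular":[0,0,0],"claw":-1},{"slide":[-2.2,1.9,0],"angular":[0,0,0],"claw":-1},{"slide":[0,0,0],"angular":[0,0.112,0],"claw":-1},{"slide":[0,0,0],"angular":[0,0.112,0],"claw":-1},{"slide":[0,0,0],"angular":[0,0.112,0],"claw":-1},{"slide":[0,0,0],"angular":[0,0.112,0],"claw":-1},{"slide":[0,0,0],"angular":[0,0.112,0],"claw":-1},{"slide":[0,0,0],"angular":[0,0.112,0],"claw":-1},{"slide":[0,0,0],"angular":[0,0.112,0],"claw":-1},{"slide":[0,0,0],"angular":[0,0,0],"claw":-1}]'
python3 - <<'E'
from h import *
from scipy.spatial.transform import Rotation as R
np.set_printoptions(precision=4,suppress=True)
for n in("top","side"): cv2.imwrite(f"pics/{n}3.png",viewer.snapshot(n))
t=cv2.imread("pics/top3.png");s=cv2.imread("pics/side3.png")
cv2.imwrite("pics/c3.png",np.hstack([cv2.resize(t[140:340,310:530],None,fx=1.8,fy=1.8),cv2.resize(s[280:480,250:470],None,fx=1.8,fy=1.8)]))
s=manip.sense();M=R.from_quat(s["tool_rot"]).as_matrix();print(s["q"],s["tcp_pos"],"\n",M,"\nforce",s["force"])
h=np.array([-.347,.938,0]);ax=np.array([.5606,-.1282,0])
for nm,b,z in(("pre",-.163,.164),("in",-.1067,.107),("hook",-.101,.113)):
    g=ax+b*h; g[2]=z; print(nm,g,"tool cm",100*M.T@(g-s["tcp_pos"]))
E
```

```text
t: 5.88
tcp_pos: [0.5636, -0.2513, 0.261]
tool_rot: [0.56, 0.829, 0.0, 0.001]
force: [0.4, -1.0, -0.5]
finger_gap: 0.0
gripper_force: 0.0
t: 6.72
tcp_pos: [0.6135, -0.2799, 0.253]
tool_rot: [0.519, 0.763, 0.215, -0.321]
force: [0.2, 0.4, -2.2]
finger_gap: 0.0
gripper_force: 0.0
[-0.7313  0.9015  0.8212  0.3736  2.118  -1.0334] [ 0.6143 -0.2778  0.2571] 
 [[-0.2624  0.9281 -0.2642]
 [ 0.6567  0.3724  0.6559]
 [ 0.7071 -0.0014 -0.7072]] 
force [ 0.7734 -0.2486  0.6449]
pre [ 0.6172 -0.2811  0.164 ] tool cm [-6.8745  0.1564  6.2954]
in [ 0.5976 -0.2283  0.107 ] tool cm [-6.9242  0.3175 14.3058]
hook [ 0.5956 -0.2229  0.113 ] tool cm [-6.097   0.3322 14.2845]
```

View pics/c3.png

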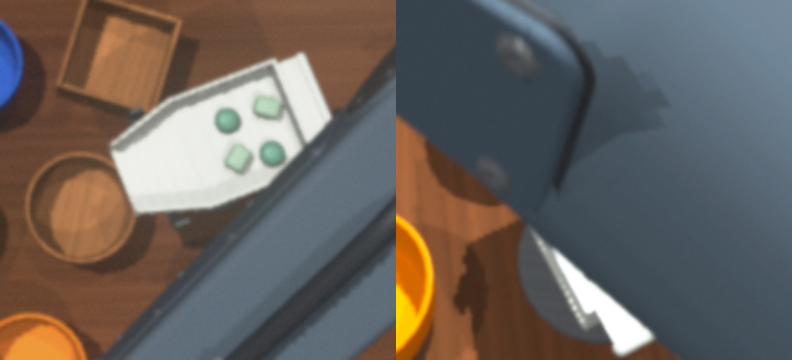

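Top crop: all four stones are in the tray, with the spout edge at (111,148)–(137,213) aimed at the bowl and the lip end at (302,54), which matches the prediction to about 4 mm. Next I'll slide under the lip.

```bash
python3 -m creep '[{"slide":[-2.3,0.1,0],"angular":[0,0,0],"claw":-1},{"slide":[-2.3,0.1,0],"angular":[0,0,0],"claw":-1},{"slide":[-2.3,0.1,0],"angular":[0,0,0],"claw":-1},{"slide":[0,0,2.1],"angular":[0,0,0],"claw":-1},{"slide":[0,0,2.1],"angular":[0,0,0],"claw":-1},{"slide":[0,0,2.1],"angular":[0,0,0],"claw":-1},{"slide":[0,0,0],"angular":[0,0,0],"claw":-1}]'
python3 -m creep '[{"slide":[0,0,1],"angular":[0,0,0],"claw":-1},{"slide":[0,0,1],"angular":[0,0,0],"claw":-1},{"slide":[0,0,1],"angular":[0,0,0],"claw":-1},{"slide":[0,0,1],"angular":[0,0,0],"claw":-1},{"slide":[0,0,1],"angular":[0,0,0],"claw":-1},{"slide":[0,0,1],"angular":[0,0,0],"claw":-1},{"slide":[0,0,1],"angular":[0,0,0],"claw":-1},{"slide":[0,0,1],"angular":[0,0,0],"claw":-1},{"slide":[0,0,0],"angular":[0,0,0],"claw":-1},{"slide":[0,0,0],"angular":[0,0,0],"claw":-1}]'
```

```text
t: 7.4
tcp_pos: [0.6179, -0.2759, 0.1656]
tool_rot: [0.516, 0.766, 0.213, -0.319]
force: [0.6, -0.0, -0.4]
finger_gap: 0.004
gripper_force: 0.0
t: 8.23
tcp_pos: [0.598, -0.2272, 0.1087]
tool_rot: [0.517, 0.766, 0.214, -0.317]
force: [-0.1, 1.2, -0.2]
finger_gap: -0.0
gripper_force: 0.0
```

```bash
python3 -m creep '[{"slide":[0.25,0,0],"angular":[0,0,0],"claw":-1},{"slide":[0.25,0,0],"angular":[0,0,0],"claw":-1},{"slide":[0.25,0,0],"angular":[0,0,0],"claw":-1},{"slide":[0.2,0,0],"angular":[0,0,0],"claw":-1},{"slide":[0,0,0],"angular":[0,0,0],"claw":-1}]'
python3 -m creep '[{"slide":[0.63,0,-0.58],"angular":[0,-0.05,0],"claw":-1},{"slide":[0.63,0,-0.58],"angular":[0,-0.05,0],"claw":-1},{"slide":[0.63,0,-0.58],"angular":[0,-0.05,0],"claw":-1},{"slide":[0.63,0,-0.58],"angular":[0,-0.05,0],"claw":-1},{"slide":[0,0,0],"angular":[0,0,0],"claw":-1},{"slide":[0,0,0],"angular":[0,0,0],"claw":-1}]'
python3 - <<'E'
from h import *
for n in("top","side"): cv2.imwrite(f"pics/{n}4.png",viewer.snapshot(n))
t=cv2.imread("pics/top4.png");s=cv2.imread("pics/side4.png")
cv2.imwrite("pics/c4.png",np.hstack([cv2.resize(t[140:340,310:530],None,fx=1.8,fy=1.8),cv2.resize(s[280:480,250:470],None,fx=1.8,fy=1.8)]))
E
```

```text
t: 8.65
tcp_pos: [0.5967, -0.2233, 0.1163]
tool_rot: [0.518, 0.767, 0.213, -0.314]
force: [1.3, -4.8, -1.6]
finger_gap: 0.001
gripper_force: 2.2
t: 9.15
tcp_pos: [0.5952, -0.2185, 0.1512]
tool_rot: [0.536, 0.794, 0.161, -0.237]
force: [3.0, -4.2, -2.0]
finger_gap: 0.0
gripper_force: 2.0
```

View pics/c4.png

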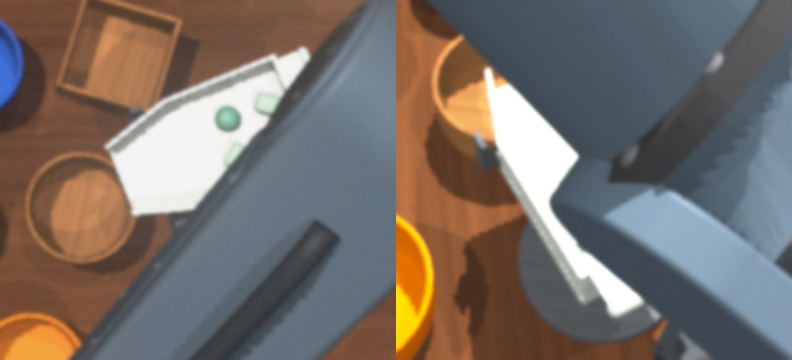

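The tray is lifting (the near wall is raised in the side crop), the spout still points at the bowl, and no stone has moved. I'll keep tipping.

```bash
python3 -m creep '[{"slide":[0.63,0,-0.58],"angular":[0,-0.05,0],"claw":-1},{"slide":[0.63,0,-0.58],"angular":[0,-0.05,0],"claw":-1},{"slide":[0.63,0,-0.58],"angular":[0,-0.05,0],"claw":-1},{"slide":[0.63,0,-0.58],"angular":[0,-0.05,0],"claw":-1},{"slide":[0.63,0,-0.58],"angular":[0,-0.05,0],"claw":-1},{"slide":[0.38,0,-0.35],"angular":[0,-0.03,0],"claw":-1},{"slide":[0.38,0,-0.35],"angular":[0,-0.03,0],"claw":-1},{"slide":[0,0,0],"angular":[0,0,0],"claw":-1},{"slide":[0,0,0],"angular":[0,0,0],"claw":-1},{"slide":[0,0,0],"angular":[0,0,0],"claw":-1}]'
cat > look.py <<'E'
import sys
from h import *
k=sys.argv[1]
for n in("top","side"): cv2.imwrite(f"pics/{n}{k}.png",viewer.snapshot(n))
t=cv2.imread(f"pics/top{k}.png");hh=cv2.cvtColor(t,cv2.COLOR_BGR2HSV)
m=((hh[...,0]>60)&(hh[...,0]<95)&(hh[...,1]>40)&(hh[...,2]>60)).astype(np.uint8)
for c in cv2.findContours(m[:,320:540].copy(),0,2)[0]:
    if cv2.contourArea(c)>15:
        x,y,w,h=cv2.boundingRect(c)
        if y>135: print("green blob",x+320+w/2,y+h/2,cv2.contourArea(c))
E
python3 look.py 5
```

```text
t: 10.08
tcp_pos: [0.5875, -0.2004, 0.1984]
tool_rot: [0.555, 0.821, 0.077, -0.114]
force: [2.8, -2.1, -0.2]
finger_gap: 0.0
gripper_force: 1.5
green blob 414.5 213.5 79.5
```

```bash
python3 -m creep '[{"slide":[0.38,0,-0.35],"angular":[0,-0.03,0],"claw":-1},{"slide":[0.38,0,-0.35],"angular":[0,-0.03,0],"claw":-1},{"slide":[0,0,0],"angular":[0,0,0],"claw":-1},{"slide":[0,0,0],"angular":[0,0,0],"claw":-1},{"slide":[0.38,0,-0.35],"angular":[0,-0.03,0],"claw":-1},{"slide":[0.38,0,-0.35],"angular":[0,-0.03,0],"claw":-1},{"slide":[0,0,0],"angular":[0,0,0],"claw":-1},{"slide":[0,0,0],"angular":[0,0,0],"claw":-1},{"slide":[0,0,0],"angular":[0,0,0],"claw":-1}]'; python3 look.py 6
python3 -m creep '[{"slide":[0.38,0,-0.35],"angular":[0,-0.03,0],"claw":-1},{"slide":[0.38,0,-0.35],"angular":[0,-0.03,0],"claw":-1},{"slide":[0,0,0],"angular":[0,0,0],"claw":-1},{"slide":[0,0,0],"angular":[0,0,0],"claw":-1},{"slide":[0.38,0,-0.35],"angular":[0,-0.03,0],"claw":-1},{"slide":[0.38,0,-0.35],"angular":[0,-0.03,0],"claw":-1},{"slide":[0,0,0],"angular":[0,0,0],"claw":-1},{"slide":[0,0,0],"angular":[0,0,0],"claw":-1},{"slide":[0,0,0],"angular":[0,0,0],"claw":-1},{"slide":[0,0,0],"angular":[0,0,0],"claw":-1}]'; python3 look.py 7
python3 - <<'E'
import cv2,numpy as np
f=lambda k:np.hstack([cv2.resize(cv2.imread(f"pics/top{k}.png")[140:340,310:530],None,fx=1.8,fy=1.8),cv2.resize(cv2.imread(f"pics/side{k}.png")[240:440,210:430],None,fx=1.8,fy=1.8)])
cv2.imwrite("pics/c7.png",cv2.resize(np.vstack([f(6),f(7)]),None,fx=.83,fy=.83))
E
```

```text
t: 10.93
tcp_pos: [0.5824, -0.1891, 0.2156]
tool_rot: [0.558, 0.826, 0.043, -0.065]
force: [0.4, -1.4, -0.0]
finger_gap: 0.001
gripper_force: 0.7
green blob 370.5 249.5 69.0
green blob 336.5 248.0 102.5
t: 11.87
tcp_pos: [0.5775, -0.1764, 0.2317]
tool_rot: [0.56, 0.829, 0.01, -0.014]
force: [-0.0, -1.4, -0.4]
finger_gap: -0.001
gripper_force: 0.4
green blob 371.0 249.5 81.5
green blob 336.0 248.0 98.5
```

View pics/c7.png

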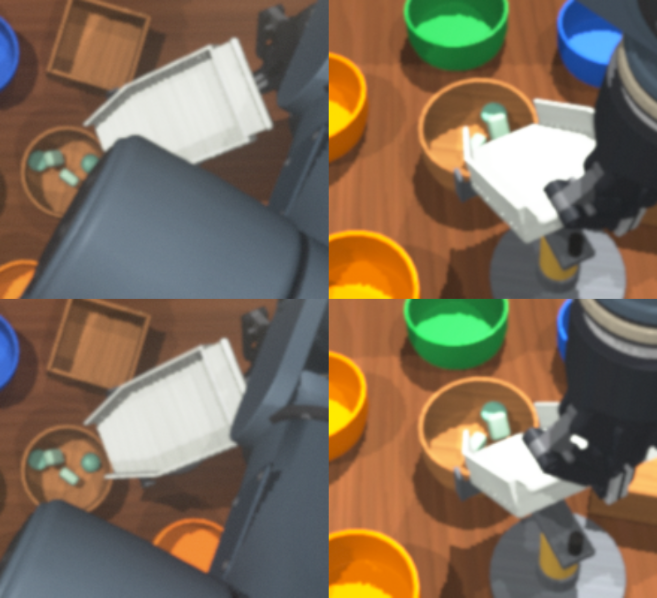

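All four stones are in the round bowl, at about (38–90,158–178) in the top-left panel, and the tray is empty. I'll lower it along the same arc.

```bash
python3 -m creep '[{"slide":[-0.48,0,0.49],"angular":[0,0.04,0],"claw":-1},{"slide":[-0.48,0,0.49],"angular":[0,0.04,0],"claw":-1},{"slide":[-0.48,0,0.49],"angular":[0,0.04,0],"claw":-1},{"slide":[-0.48,0,0.49],"angular":[0,0.04,0],"claw":-1},{"slide":[-0.48,0,0.49],"angular":[0,0.04,0],"claw":-1},{"slide":[-0.48,0,0.49],"angular":[0,0.04,0],"claw":-1},{"slide":[-0.48,0,0.49],"angular":[0,0.04,0],"claw":-1},{"slide":[-0.48,0,0.49],"angular":[0,0.04,0],"claw":-1},{"slide":[-0.48,0,0.49],"angular":[0,0.04,0],"claw":-1},{"slide":[-0.48,0,0.49],"angular":[0,0.04,0],"claw":-1}]'
python3 -m creep '[{"slide":[0,0,0],"angular":[0,0,0],"claw":-1},{"slide":[-0.36,0,0.37],"angular":[0,0.03,0],"claw":-1},{"slide":[-0.36,0,0.37],"angular":[0,0.03,0],"claw":-1},{"slide":[-0.36,0,0.37],"angular":[0,0.03,0],"claw":-1},{"slide":[-0.36,0,0.37],"angular":[0,0.03,0],"claw":-1},{"slide":[-0.36,0,0.37],"angular":[0,0.03,0],"claw":-1},{"slide":[0,0,0],"angular":[0,0,0],"claw":-1},{"slide":[0,0,0],"angular":[0,0,0],"claw":-1}]'
python3 look.py 8
```

```text
t: 12.8
tcp_pos: [0.5911, -0.2115, 0.1736]
tool_rot: [0.547, 0.809, 0.12, -0.179]
force: [-0.3, -2.9, 0.3]
finger_gap: 0.0
gripper_force: 1.0
t: 13.47
tcp_pos: [0.5941, -0.2175, 0.148]
tool_rot: [0.536, 0.793, 0.161, -0.239]
force: [0.8, -3.9, -0.4]
finger_gap: 0.003
gripper_force: 2.1
green blob 370.5 249.5 79.5
green blob 336.5 248.0 98.0
```

```bash
python3 -m creep '[{"slide":[-0.3,0,0.31],"angular":[0,0.025,0],"claw":-1},{"slide":[-0.3,0,0.31],"angular":[0,0.025,0],"claw":-1},{"slide":[-0.3,0,0.31],"angular":[0,0.025,0],"claw":-1},{"slide":[-0.3,0,0.31],"angular":[0,0.025,0],"claw":-1},{"slide":[-0.3,0,0.31],"angular":[0,0.025,0],"claw":-1},{"slide":[-0.3,0,0.31],"angular":[0,0.025,0],"claw":-1},{"slide":[-0.3,0,0.31],"angular":[0,0.025,0],"claw":-1},{"slide":[-0.3,0,0.31],"angular":[0,0.025,0],"claw":-1},{"slide":[0,0,0],"angular":[0,0,0],"claw":-1},{"slide":[0,0,0],"angular":[0,0,0],"claw":-1}]'
python3 -m creep '[{"slide":[-0.2,0,0],"angular":[0,0,0],"claw":-1},{"slide":[-0.2,0,0],"angular":[0,0,0],"claw":-1},{"slide":[-0.2,0,0],"angular":[0,0,0],"claw":-1},{"slide":[-0.2,0,0],"angular":[0,0,0],"claw":-1},{"slide":[-0.2,0,0],"angular":[0,0,0],"claw":-1},{"slide":[0,0,0],"angular":[0,0,0],"claw":-1}]'
```

```text
t: 14.4
tcp_pos: [0.5947, -0.2197, 0.114]
tool_rot: [0.517, 0.765, 0.214, -0.318]
force: [1.5, -3.2, -1.9]
finger_gap: -0.003
gripper_force: 1.9
t: 14.9
tcp_pos: [0.5977, -0.2261, 0.1081]
tool_rot: [0.517, 0.766, 0.214, -0.317]
force: [-0.3, 0.1, 0.7]
finger_gap: 0.001
gripper_force: 0.0
```

```bash
python3 -m creep '[{"slide":[0,0,-1],"angular":[0,0,0],"claw":-1},{"slide":[0,0,-1],"angular":[0,0,0],"claw":-1},{"slide":[0,0,-1],"angular":[0,0,0],"claw":-1},{"slide":[0,0,-2],"angular":[0,0,0],"claw":-1},{"slide":[0,0,-3],"angular":[0,0,0],"claw":-1},{"slide":[0,0,-3],"angular":[0,0,0],"claw":-1},{"slide":[0,0,-3],"angular":[0,0,0],"claw":-1},{"slide":[0,0,-3],"angular":[0,0,0],"claw":-1},{"slide":[0,0,-3],"angular":[0,0,0],"claw":-1},{"slide":[0,0,-3],"angular":[0,0,0],"claw":-1}]'
python3 -m creep '[{"slide":[0,0,-3],"angular":[0,0,0],"claw":-1},{"slide":[0,0,-3],"angular":[0,0,0],"claw":-1},{"slide":[0,0,0],"angular":[0,0,0],"claw":-1},{"slide":[0,0,0],"angular":[0,0,0],"claw":-1},{"slide":[0,0,0],"angular":[0,0,0],"claw":-1},{"slide":[0,0,0],"angular":[0,0,0],"claw":-1}]'
python3 look.py 9
python3 - <<'E'
import cv2,numpy as np
f=lambda k:np.hstack([cv2.resize(cv2.imread(f"pics/top{k}.png")[140:340,310:530],None,fx=1.8,fy=1.8),cv2.resize(cv2.imread(f"pics/side{k}.png")[280:480,250:470],None,fx=1.8,fy=1.8)])
cv2.imwrite("pics/c9.png",f(9))
E
```

```text
t: 15.73
tcp_pos: [0.6583, -0.3785, 0.2739]
tool_rot: [0.517, 0.766, 0.213, -0.316]
force: [1.3, -1.2, -0.7]
finger_gap: -0.001
gripper_force: 0.0
t: 16.23
tcp_pos: [0.6554, -0.3999, 0.3075]
tool_rot: [0.519, 0.767, 0.215, -0.31]
force: [-0.1, -0.5, 0.2]
finger_gap: -0.003
gripper_force: 0.0
green blob 371.0 249.5 81.5
green blob 336.5 248.0 90.0
```

View pics/c9.png

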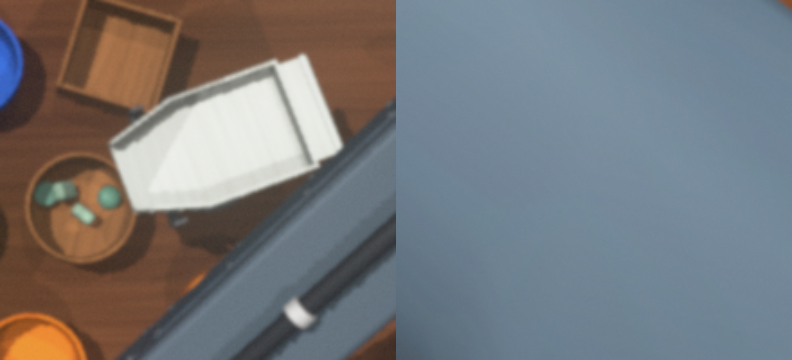

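```bash
python3 - <<'E'
from h import *
P=lambda u,v,z:plane("top",(310+u/1.8,140+v/1.8),z)[:2]
bw=P(80.5,208.5,.05)
for nm,(a,b,c,d),z in(("walls",((110,146),(136,213),(274,62),(317,166)),.136),("bead",((110,146),(136,213),(303,54),(343,148)),.1355)):
    f=(P(*a,z)+P(*b,z))/2; r=(P(*c,z)+P(*d,z))/2; h=(f-r)/np.linalg.norm(f-r); w=bw-f
    print(nm,f,r,"yaw",np.arctan2(h[1],h[0]),"ahead",w@h,"lateral",h[0]*w[1]-h[1]*w[0], bw)
t=cv2.imread("pics/top9.png");cv2.imwrite("pics/z.png",t)
for n in("top0","top9"):
    t=cv2.imread(f"pics/{n}.png")
    g=cv2.Canny(cv2.cvtColor(t,6),40,100)
    c=cv2.HoughCircles(cv2.GaussianBlur(cv2.cvtColor(t,6),(3,3),0)[200:310,300:420],cv2.HOUGH_GRADIENT,1,50,param1=80,param2=15,minRadius=27,maxRadius=34); print(n,c)
E
```

```text
walls [ 0.52193994 -0.02068622] [ 0.58530017 -0.19612445] yaw 1.9173732118396032 ahead 0.0422681072643227 lateral 0.006035677270484581 [0.50190549 0.01701847]
bead [ 0.52200262 -0.02073879] [ 0.59810871 -0.22463059] yaw 1.9280468270634152 ahead 0.0424012931960424 lateral 0.005624527303202613 [0.50190549 0.01701847]
top0 [[[56.5 55.5 29. ]]]
top9 [[[55.5 54.5 31.1]]]
```

```bash
python3 -c "
from station import ticket
print(ticket.sign_off())"
```

```text
the job is handed in; nothing more can be done
None
```

I turned the tray to face the round bowl (about 6 mm off the spout's line), tipped all four stones into it and lowered the tray gently back to level, then handed the job in at about 16 s; the sign-off gave no verdict.

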